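# Tip a carton onto the code reader's window and read it

## Task

The carton standing on the flat code reader has to be read. Nudge it along the plate without picking it up, then push it high so that it topples forward, bar-code side down, and comes to lie wholly inside the window's white border as it falls, never lying down outside it; then when it lies still, press the read button right down and let go. Leave everything else on the bench where it is.

Things in the scene. Friction and masses are not known exactly. Their poses are not given: they have to be found in the camera images.
- reader: Flat code reader fixed to the bench: a grey plate 380 long (its x) x 170 wide (its y) x 12 mm high. Origin: centre of its underside, on the bench. Its +x points along the plate from the end where the carton stands to the end with the window.
- window (a point): Centre of the reader's black glass window, at plate position x +70, y 0 mm, on the plate's top (12 mm above the bench), axes as the plate's. The window is flush, 200 (x) x 136 (y) mm, with a 3 mm white border line around it. There is no wall: things slide freely over plate, line and window.
- carton: Closed cardboard food carton, 0.2 to 0.4 kg, standing on the plate with its front 35 to 80 mm short of the window, turned up to 0.12 rad. 55 thick (its x) x 90 wide (its y) x 150 mm tall (its z). Origin: centre of its underside. Its +x face, towards the window at the start, has a white label with printed bars; it must end face down.
- foot_l (a point): Corner of the carton's bar-code (+x) face: foot, +y side (27.5, 45, 0 mm in the carton).
- foot_r (a point): Corner of the bar-code face: foot, -y side (27.5, -45, 0 mm).
- top_l (a point): Corner of the bar-code face: top, +y side (27.5, 45, 150 mm).
- top_r (a point): Corner of the bar-code face: top, -y side (27.5, -45, 150 mm).
- carton_mid (a point): Centre of the carton, 75 mm above its underside. Pushed near its foot the carton slides upright; pushed near its top it tips about its front foot edge, past balance at about 20 degrees of lean, and falls with that edge staying about where it was.
- read_key (a joint): Travel of the read button in m: 0 up, 0.006 fully down. A spring push button (34 mm across) in a small black housing on the bench beside the reader, on its -y side, either next to the window or next to where the carton stands; about 4 N presses it fully.
- read_key_top (a point): Centre of the read button's top face; pressing is straight down.
- jar: Bystander: glass sample jar with steel lid, 52 mm across, 75 mm tall, standing beside the reader at the button's other place. Origin under its centre.
- shaker: Bystander: steel shaker can, 70 mm across, 125 mm tall. Origin under its centre.
- napkins: Bystander: pack of napkins 110 x 170 x 50 mm. Origin under its centre.
- scissors: Bystander: green-handled scissors lying flat, about 180 mm long along x. Origin near the pivot.
- pen: Bystander: pen lying flat, 145 mm long along x, 10 mm thick.
- small_carton: Bystander: smaller carton 45 x 60 x 95 mm, standing on the bench away from the reader; it is not the one to read. Origin under its centre.
- dish: Bystander: white food dish 120 x 170 x 32 mm on the balance's pan. Origin under its centre.

How it is judged (in metres and radians):
On the way, in this order (a step that is already met when the one before it is completed fails the run):
1. the carton lies still, bar-code side down, wholly inside the window's white border (x of foot_l in the frame of window between -0.1015 and 0.1015 m and y of foot_l in the frame of window between -0.0695 and 0.0695 m and z of each of foot_l, foot_r, top_l, top_r in the frame of window below 0.007 m and x of foot_r in the frame of window between -0.1015 and 0.1015 m and y of foot_r in the frame of window between -0.0695 and 0.0695 m and x of top_l in the frame of window between -0.1015 and 0.1015 m and y of top_l in the frame of window between -0.0695 and 0.0695 m and x of top_r in the frame of window between -0.1015 and 0.1015 m and y of top_r in the frame of window between -0.0695 and 0.0695 m and linear speed of carton below 0.02 m/s and angular speed of carton below 0.15 rad/s), for 0.2 s.
2. the read button is pressed (value of joint read_key above 0.0042 m), for 0.05 s.
At the end, for the whole second after the job is handed in: The carton lies still and flat, all four corners of its bar-code face within 7 mm of the glass and within the white border line (101.5 mm along, 69.5 mm across from the centre); the read button, pressed 4.2 mm or more after that, is up again (under 1.5 mm) (all of step 1 and value of joint read_key below 0.0015 m); the robot touches nothing.
It fails at once if the carton came to rest lying down, but not bar-code side down inside the border (it may not be dragged in afterwards) (angle between carton's own z axis and vertical above 1.35 rad and linear speed of carton below 0.02 m/s and angular speed of carton below 0.15 rad/s and not (x of foot_l in the frame of window between -0.1015 and 0.1015 m and y of foot_l in the frame of window between -0.0695 and 0.0695 m and z of each of foot_l, foot_r, top_l, top_r in the frame of window below 0.007 m and x of foot_r in the frame of window between -0.1015 and 0.1015 m and y of foot_r in the frame of window between -0.0695 and 0.0695 m and x of top_l in the frame of window between -0.1015 and 0.1015 m and y of top_l in the frame of window between -0.0695 and 0.0695 m and x of top_r in the frame of window between -0.1015 and 0.1015 m and y of top_r in the frame of window between -0.0695 and 0.0695 m)).
It fails at once if the carton was lifted (its centre more than 20 mm higher than it rises in tipping) (height (world z) of carton_mid above 0.112 m).
It fails at once if the read button was pressed before the carton lay down (value of joint read_key above 0.003 m and angle between carton's own z axis and vertical below 1.45 rad).
It fails at once if another thing on the bench was moved by more than 25 mm (distance of any of jar, shaker, napkins, scissors, pen, small_carton, dish from where it was at the start of the episode above 0.025 m).
It also fails if it takes over 51 s, if anything falls off the work surface, if the arm or the gripper's body presses on something with over 40 N, if the wrist force passes 120 N, or if a joint passes its speed limit or range.

## Robot

A 6-joint arm with a two-finger parallel gripper is mounted at the origin on the work surface. World frame = base frame: x ahead of the robot, y to its left, z up, the work surface at z = 0. Lengths are in mm, angles in rad, forces in N, time in s.
With the tool pointing down it reaches from about 350 to 875 mm from the base axis. Payload 15.5 kg.
Tool frame: the origin (TCP) lies midway between the tips of the shut fingers; the grasp point (between the pads) lies 19 mm behind it (env.pinch_z is the distance from the TCP to the grasp point, in mm); z points along the fingers, y is the line along which they close (so a half turn about z gives the same grasp; the last joint's range is limited). The gripper opens to 85 mm and grips with 20 to 120 N. Pads are 22 mm wide; open, the fingers measure 114 mm over their backs; the gripper's body (76 mm by 85 mm) begins 54 mm behind the grasp point. The pads swing forward as they close: fully open they stand 13 mm farther back than shut.
Start: joints at [-1.296, 0.494, 1.345, -0, 1.302, -0.096], TCP at [226.477, -582.524, 231.277] pointing down, gripper open.
Joint ranges: [-2.91, 2.91], [-0.82, 2.16], [0.22, 2.67], [-1.22, 4.37], [0.12, 2.79], [-3.08, 3.08]. Speed limits (rad/s): [1.89, 1.89, 2.57, 3.01, 3.01, 3.01].

## Interface

Orientations are given as [roll, pitch, yaw] about the fixed x, y, z axes, in that order (R = Rz(yaw) Ry(pitch) Rx(roll)).
In Python, from bench import env gives the robot as it stands.
- The arm moves only by the shell command python3 -m crank 'ROWS' [OPENING]. ROWS is text: rows parted by semicolons, each of 4 numbers parted by spaces: the shift along the world's x, y, z as a fraction of full scale, then the turn about the world's z as a fraction of full scale. In form: tx ty tz yaw; .... A call has 1 to 8 rows; each row is the pose to reach, as a shift and turn from the pose commanded when the call began, turning the shorter way round; what a row does not reach only later rows make up. Full scale, the value 1, is 40 cm for a shift and 180 degrees for a turn. A row lasts 1/8 s, in which the tool goes at most 62.5 mm and 10.7 degrees, less where a joint would pass 70% of its speed; a pose out of reach is approached as far as the arm can. A call with a number of a shift or a turn outside -1 to 1 is refused whole. A call with a gripper value outside its range is refused whole. OPENING is the closure, from -1 (fully open) to 1 (shut), set as the call begins (- or left out, the last holds). The fingers move at their own pace and stop on an object; the grip force is fixed at half the most. Time passes only in rows, so rows that repeat a pose let the fingers close. It gives the time, the measured TCP pose, the force, the opening and the grip force at its end, in the units of the state.
- env.get_state(): the state, without advancing time (a new reading comes with each control period).
- env.snapshot(name): name is "scene" or "top"; returns a dict with "frame" (480x640x3 uint8, red, green, blue), "depth" (480x640 float32, mm along the optical axis (not along the pixel's ray), 0 where there is no reading), "intrinsics" (3x3 intrinsics, pixels), "distortion" ([k1, k2, p1, p2, k3] as OpenCV has them; the pictures are not rectified), "origin" and "attitude" of the camera in the world. Camera axes: x right, y down, z forward; pixel columns grow to the right and rows downward; lengths in mm; the calibration is good to about 2 mm. A picture is of the moment at which its call begins.
- env.job_done(): hands the job in; it is judged then, once.
The state is a dict: "time_s": time; "joint_positions": joint angles; "qvel": joint speeds; "joint_torque": joint torques, N m; "tool_pos": TCP position; "orientation": TCP orientation; "force": force on the tool from outside, world axes, zero at the start; "torque": the same for the moment, N m; "width": opening from 0.0 (shut) to 1.0 (fully open); "finger_force": force on a finger pad.
Only numpy, scipy, OpenCV 4.12 (cv2) and the standard library are available. Lean on these libraries where they do the work, as an engineer would, in place of code of your own. Each camera call takes 0.05 s, during which the arm holds its last target. There are 200 camera calls.

## Working session

There is one attempt and no reset: what is moved stays moved. The work goes in short steps, Python scripts to look and compute and a shell command to move; the robot and the scene stay as the last step left them, time stands still between calls to the robot, and variables do not carry over. Pictures are saved under pics/ and viewed, at most 10 in all, crops included, and the job is handed in when it is done.

```bash
mkdir -p pics; ls
cat > h.py <<'E'
import numpy as np, cv2
from bench import env
def snap(n,f):
    s=env.snapshot(n); cv2.imwrite('pics/'+f+'.png',cv2.cvtColor(s['frame'],cv2.COLOR_RGB2BGR)); np.savez('pics/'+f+'.npz',**{k:np.array(v) for k,v in s.items()}); return s
def rot(a):
    a=np.array(a,float)
    if a.shape==(3,3): return a
    from scipy.spatial.transform import Rotation as R
    return R.from_euler('xyz',a).as_matrix() if a.size==3 else R.from_quat(a).as_matrix()
def rays(s,uv):
    p=cv2.undistortPoints(np.array(uv,float).reshape(-1,1,2),np.array(s['intrinsics']),np.array(s['distortion'])).reshape(-1,2)
    return np.c_[p,np.ones(len(p))]
def plane(s,uv,z):
    d=rays(s,uv)@rot(s['attitude']).T; o=np.array(s['origin'])
    return o+d*((z-o[2])/d[:,2])[:,None]
def cloud(s):
    v,u=np.mgrid[0:480,0:640]
    r=rays(s,np.c_[u.ravel(),v.ravel()])*s['depth'].reshape(-1,1)
    return (r@rot(s['attitude']).T+np.array(s['origin'])).reshape(480,640,3)
E
python3 - <<'E'
from h import *
for n in('top','scene'):
    s=snap(n,n+'0'); print(n,s['origin'],s['attitude'])
print(env.get_state())
E
```

```text
pics
top [ 337.70047301   26.89525529 1657.96457411] [-2.98166411e+00 -4.03798708e-04 -1.56858313e+00]
scene [1460.35828055 -986.52352749 1169.60992896] [-2.23935955  0.02014699  0.68435537]
{'time_s': 0.1, 'joint_positions': array([-1.29552840e+00,  4.94113261e-01,  1.34605562e+00,  5.50831244e-06,
        1.30253450e+00, -9.55044652e-02]), 'qvel': array([-0.00235202, -0.00018707, -0.00209217, -0.00025386, -0.00082138,
        0.00151313]), 'joint_torque': array([ 2.56553423e-03, -8.83587956e+01, -3.84561145e+01, -2.26144798e-04,
        5.26622927e-03,  1.06453530e-05]), 'tool_pos': array([ 226.37214428, -582.21197013,  230.76932589]), 'orientation': array([-3.14048749e+00, -1.11203996e-04,  3.70770863e-01]), 'force': array([ 0.73383256, -0.26116332, -0.60178401]), 'torque': array([-0.02223105, -0.02677672,  0.01045639]), 'finger_force': 0.0, 'width': 0.9995831574714723}
```

View pics/top0.png

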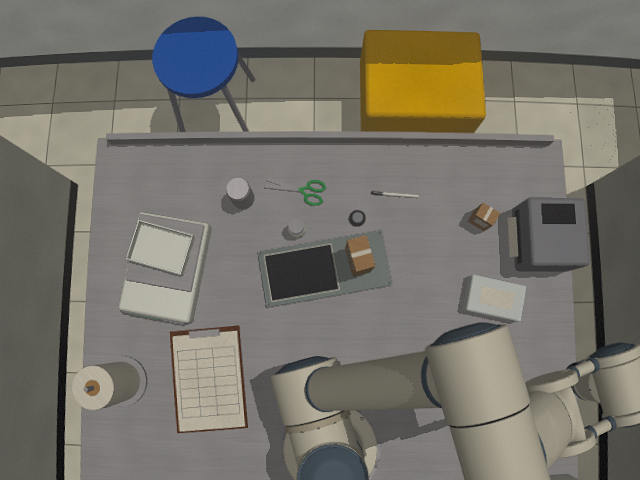

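View pics/scene0.png

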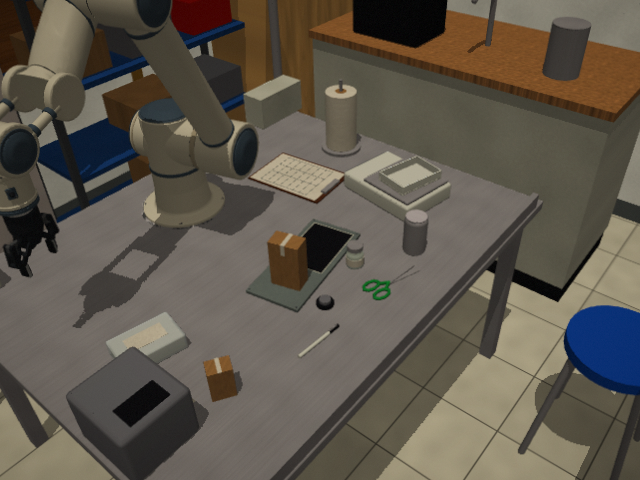

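The top view shows the window (black quad, about 265-340, 245-300), with the carton at (360,255), the button at (357,218) and the jar at (295,228). Reader +x points roughly to world +y.

```bash
cat > m.py <<'E'
from h import *
import sys
def measure(f):
    s=snap('top',f); im=s['frame']; hsv=cv2.cvtColor(im,cv2.COLOR_RGB2HSV); P=cloud(s)
    def big(m):
        n,l,st,c=cv2.connectedComponentsWithStats(m.astype(np.uint8)); i=1+np.argmax(st[1:,4]); return l==i
    roi=np.zeros((480,640),bool); roi[225:315,250:400]=1
    b=big(roi&(im.max(2)<45)&(P[...,2]<40))
    c=np.argwhere(b)[:,::-1].astype(np.float32)
    h=cv2.convexHull(c); r=cv2.minAreaRect(plane(s,h.reshape(-1,2),12)[:,:2].astype(np.float32)); print('window',r, cv2.boxPoints(r).round(1).tolist())
    t=roi&(P[...,2]>150)&(P[...,2]<172); print('ctop z',np.median(P[t][:,2]))
    t=big(t); c=np.argwhere(t)[:,::-1].astype(np.float32); h=cv2.convexHull(c)
    r2=cv2.minAreaRect(plane(s,h.reshape(-1,2),162)[:,:2].astype(np.float32)); print('cartontop',r2,cv2.boxPoints(r2).round(1).tolist())
    return s,P,r,r2
if __name__=='__main__':
    s,P,r,r2=measure('top1')
    z=P[210:228,348:368]; print('button z',np.percentile(z[...,2],[50,90,97]))
    m=np.zeros((480,640),bool); m[205:232,340:375]=1; m&=P[...,2]>12
    print('button xy',P[m].mean(0),P[m].min(0),P[m].max(0))
    m=np.zeros((480,640),bool); m[215:242,280:310]=1; m&=P[...,2]>55
    print('jar',P[m].mean(0),P[m].min(0),P[m].max(0))
    m=np.zeros((480,640),bool); m[225:315,250:400]=1; m&=(P[...,2]>7)&(P[...,2]<17)
    print('plate',cv2.minAreaRect(P[m][:,:2].astype(np.float32)))
    im=cv2.cvtColor(s['frame'],cv2.COLOR_RGB2BGR)[200:320,245:405]; cv2.imwrite('pics/crop1.png',cv2.resize(im,None,fx=5,fy=5,interpolation=cv2.INTER_CUBIC))
E
python3 m.py
```

```text
window ((477.8997497558594, 74.29208374023438), (51.54943084716797, 183.1390838623047), 10.35743522644043) [[436.1000061035156, 159.6999969482422], [469.0, -20.399999618530273], [519.7000122070312, -11.199999809265137], [486.79998779296875, 169.0]]
ctop z 161.35492986316603
cartontop ((550.83544921875, -81.78559875488281), (91.10955810546875, 55.949806213378906), 15.548215866088867) [[499.3999938964844, -67.0], [514.4000244140625, -120.9000015258789], [602.2000122070312, -96.5], [587.2000122070312, -42.599998474121094]]
button z [ 8.92490423 22.10502361 26.09327558]
button xy [670.60097339 -78.54096505  66.9891537 ] [ 337.70047301 -105.39746514   12.41025578] [ 704.77220704   26.89525529 1657.96457411]
jar [637.30956673  98.92180125 103.870581  ] [337.70047301  26.89525529  55.89359819] [ 667.46927545  123.31272038 1657.96457411]
plate ((525.57177734375, 17.015945434570312), (268.06011962890625, 447.4471740722656), 0.0513274148106575)
```

View pics/crop1.png

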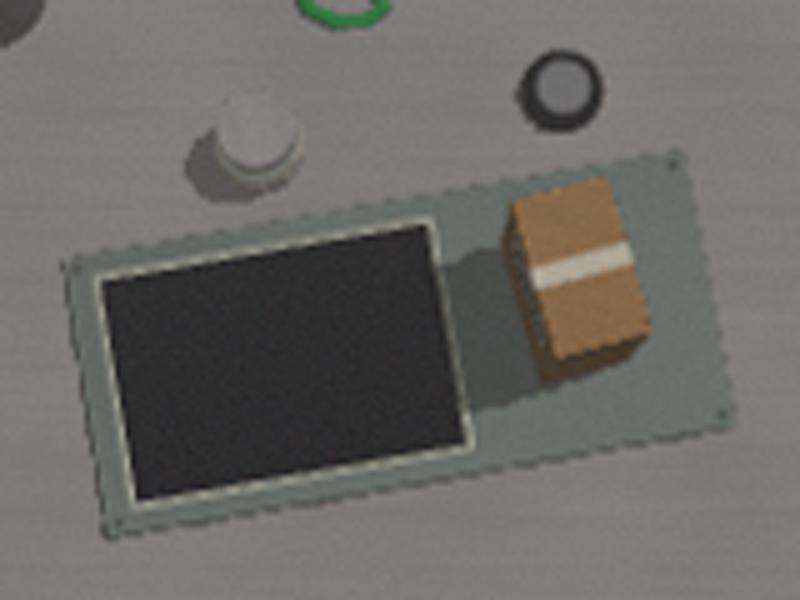

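The crop confirms the border corners at crop pixels (100,278), (432,220), (472,445) and (133,508). The carton is turned a few degrees relative to the plate, and the button top is at (563,87).

```bash
sed -i 's/b=big(roi&(im.max(2)<45)&(P\[...,2\]<40))/b=big(roi\&(im.max(2)<62))/; s/P=cloud(s)$/P=cloud(s); P[s["depth"]<=0]=np.nan/' m.py
cat >> m.py <<'E'
    c=plane(s,np.array([[105,283],[430,225],[468,442],[138,500]])/5+[244.6,199.6],12); print('handwin',c.round(1).tolist(),c.mean(0))
    print('handbtn',plane(s,[[563/5+244.6,87/5+199.6]],25), 'handjar',plane(s,[[260/5+244.6,133/5+199.6]],75))
E
sed -i 's/np.percentile/np.nanpercentile/; s/\.mean(0),P/.mean(0),P/' m.py
python3 m.py
```

```text
window ((515.9920654296875, 86.40570068359375), (131.90219116210938, 197.2747802734375), 10.2593355178833) [[433.5, 171.6999969482422], [468.70001220703125, -22.399999618530273], [598.5, 1.100000023841858], [563.2999877929688, 195.1999969482422]]
ctop z 161.5941705305288
cartontop ((551.0205688476562, -81.77238464355469), (90.96003723144531, 55.860836029052734), 15.946789741516113) [[499.6000061035156, -67.4000015258789], [515.0, -121.0999984741211], [602.4000244140625, -96.0999984741211], [587.0999755859375, -42.400001525878906]]
button z [ 9.33654657 22.27728945 25.89085285]
button xy [678.93605353 -82.48288484  19.14781355] [ 654.82052213 -105.54570522   12.36708281] [704.93138666 -59.93987364  32.727348  ]
jar [642.99375789 100.46523283  74.29866451] [620.64623488  79.53241107  62.44232689] [667.21635199 123.44461106  86.05152278]
plate ((525.489013671875, 18.888885498046875), (268.30859375, 443.7995300292969), 0.09914830327033997)
handwin [[563.1, 193.1, 12.0], [598.7, -1.5, 12.0], [468.5, -24.0, 12.0], [433.5, 171.4, 12.0]] [515.9841255   84.73885573  12.        ]
handbtn [[680.74853303 -81.17364392  25.        ]] handjar [[642.56265911  98.19294727  75.        ]]
```

Run:
```python
from h import *
s=snap('scene','sc1'); P=cloud(s); t=np.array(env.get_state()['tool_pos']); yaw=.3708
d=P-t; ty=d[...,0]*np.sin(yaw)-d[...,1]*np.cos(yaw); tx=d[...,0]*np.cos(yaw)+d[...,1]*np.sin(yaw)
m=(s['depth']>0)&(np.hypot(d[...,0],d[...,1])<110)
for z in range(-5,150,10):
    k=m&(d[...,2]>=z)&(d[...,2]<z+10)
    if k.sum(): print(z,k.sum(),'y',np.percentile(ty[k],[2,98]).round(),'x',np.percentile(tx[k],[2,98]).round())
im=cv2.cvtColor(s['frame'],cv2.COLOR_RGB2BGR)[170:290,0:120]; cv2.imwrite('pics/grip.png',cv2.resize(im,None,fx=5,fy=5,interpolation=cv2.INTER_CUBIC))
```

```text
5 4 y [-41.  50.] x [-5.  9.]
15 52 y [-48.  57.] x [-10.  14.]
25 64 y [-54.  59.] x [-8. 13.]
35 78 y [-55.  60.] x [-10.  15.]
45 61 y [-54.  60.] x [-9. 14.]
55 91 y [-68.  76.] x [-11.  16.]
65 177 y [-70.  78.] x [-12.  16.]
75 187 y [-68.  75.] x [-13.  19.]
85 186 y [-67.  75.] x [-12.  21.]
95 211 y [-62.  74.] x [-10.  22.]
105 221 y [-63.  71.] x [-10.  21.]
115 127 y [-60.  70.] x [-11.  15.]
125 84 y [-20.  40.] x [-9. 40.]
135 133 y [-15.  41.] x [-13.  39.]
145 143 y [-14.  43.] x [-11.  39.]
```

View pics/grip.png

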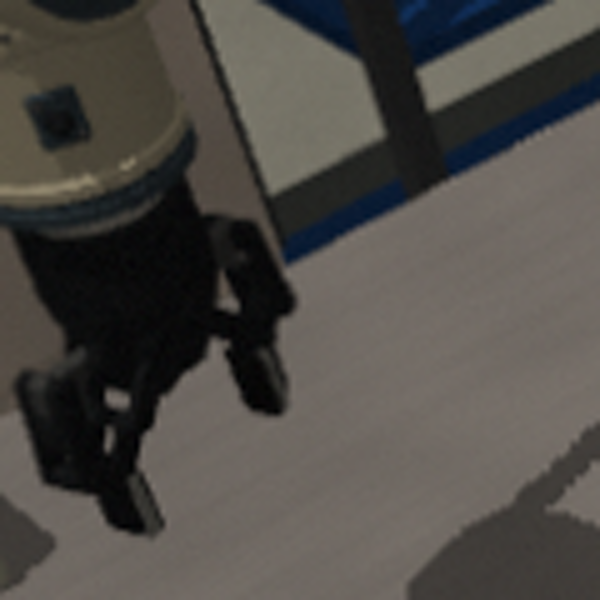

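The open gripper's knuckles bulge to ±72 mm above the fingers. I'll straddle the carton loosely front and back (no grip), push it with the rear pad, and let the front finger stop any early tip.

```bash
python3 -m crank '0.1 0.25 0 0; 0.2 0.5 0 -0.01; 0.3 0.75 0 -0.02; 0.3 0.75 0 -0.029; 0.3 0.75 0 -0.029; 0.3 0.75 0 -0.029; 0.3 0.75 0 -0.029; 0.3 0.75 0 -0.029' -0.65; python3 -c "
from bench import env
print(env.get_state())"
```

```text
time_s: 1.25
tool_pos: [346.3, -283.7, 231.3]
orientation: [3.141, 0.0, 0.279]
force: [-0.5, 0.0, 0.4]
width: 0.827
finger_force: 0.0
{'time_s': 1.25, 'joint_positions': array([-8.19624118e-01,  2.44984911e-01,  1.76110059e+00, -2.62673531e-04,
        1.13511576e+00,  4.72411684e-01]), 'qvel': array([-0.00837963,  0.00328996, -0.00017959,  0.00047249, -0.00031093,
        0.00339389]), 'joint_torque': array([ 1.43489230e+00, -5.99965775e+01, -3.35346687e+01,  5.32866328e-02,
        3.41044553e-02,  1.59015565e-02]), 'tool_pos': array([ 346.33901036, -283.68714755,  231.28360969]), 'orientation': array([3.14113577e+00, 3.40045296e-05, 2.78871325e-01]), 'force': array([-0.51389688,  0.04282105,  0.37523178]), 'torque': array([-0.0444192 ,  0.06103516, -0.02886739]), 'finger_force': 0.0, 'width': 0.8274769044079571}
```

```bash
python3 -m crank '0.12 0.12 0 0; 0.25 0.25 0 0; 0.38 0.37 0 0; 0.512 0.504 0 0; 0.512 0.504 0 0; 0.512 0.504 0 0; 0.512 0.504 0 0; 0.512 0.504 0 0'
python3 - <<'E'
from h import *
s=snap('scene','sc2'); im=cv2.cvtColor(s['frame'],cv2.COLOR_RGB2BGR)[140:320,200:400]; cv2.imwrite('pics/c2.png',cv2.resize(im,None,fx=3,fy=3))
E
```

```text
time_s: 2.25
tool_pos: [550.7, -82.2, 231.3]
orientation: [-3.142, 0.0, 0.278]
force: [0.2, -0.3, 0.1]
width: 0.821
finger_force: 0.0
```

View pics/c2.png

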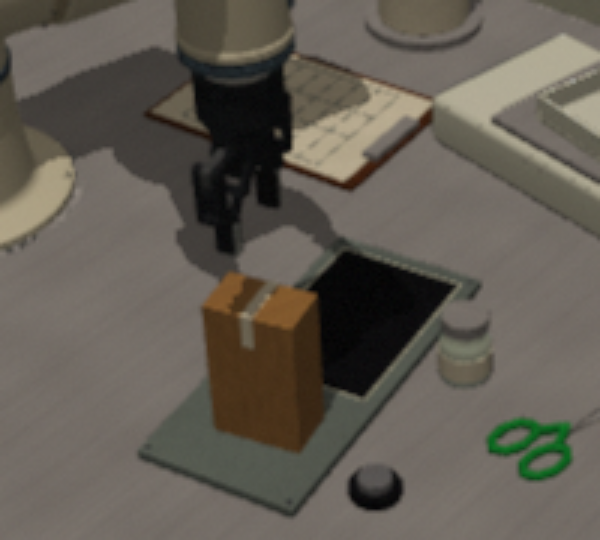

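The fingers straddle the carton, and the rear one is at crop pixel (228,235). Next I lower them around it.

```bash
python3 -m crank '0 0 -0.06 0; 0 0 -0.12 0; 0 0 -0.16 0; 0 0 -0.18 0; 0 0 -0.19 0; 0 0 -0.2 0; 0 0 -0.2 0; 0 0 -0.2 0'; python3 -m crank '0 0 -0.02 0; 0 0 -0.04 0; 0 0 -0.06 0; 0 0 -0.08 0; 0 0 -0.095 0; 0 0 -0.095 0; 0 0 -0.095 0'; python3 -c "
from m import *
measure('top2')"
```

```text
time_s: 3.3
tool_pos: [551.4, -80.9, 151.6]
orientation: [3.141, -0.0, 0.28]
force: [-0.8, -0.6, 1.0]
width: 0.828
finger_force: 0.0
time_s: 4.18
tool_pos: [551.4, -81.0, 113.4]
orientation: [3.141, -0.0, 0.28]
force: [0.3, -0.2, -0.5]
width: 0.825
finger_force: 0.0
window ((515.4583740234375, 86.43392944335938), (132.942626953125, 197.02906799316406), 10.2593355178833) [[432.5, 171.5], [467.6000061035156, -22.299999237060547], [598.4000244140625, 1.2999999523162842], [563.2999877929688, 195.1999969482422]]
ctop z 162.39491719017474
cartontop ((512.6724243164062, -88.6068115234375), (60.478214263916016, 23.908809661865234), 84.33370208740234) [[497.79998779296875, -117.5], [521.5999755859375, -119.9000015258789], [527.5999755859375, -59.70000076293945], [503.79998779296875, -57.29999923706055]]
```

```bash
python3 -m crank '-0.006 0.02 0 0; -0.011 0.04 0 -0.005; -0.016 0.06 0 -0.01; -0.021 0.08 0 -0.015; -0.026 0.1 0 -0.02; -0.03 0.115 0 -0.025; -0.034 0.13 0 -0.031; -0.034 0.13 0 -0.031'
python3 - <<'E'
from m import *
measure('top3')
s=snap('scene','sc3'); im=cv2.cvtColor(s['frame'],cv2.COLOR_RGB2BGR)[140:320,200:400]; cv2.imwrite('pics/c3.png',cv2.resize(im,None,fx=3,fy=3))
E
```

```text
time_s: 5.22
tool_pos: [538.0, -28.6, 113.6]
orientation: [3.141, -0.001, 0.182]
force: [1.1, -1.1, 6.7]
width: 0.83
finger_force: 7.5
window ((550.3148193359375, 129.50860595703125), (127.5416488647461, 241.9130401611328), 79.09481811523438) [[419.5, 89.80000305175781], [657.0, 44.0], [681.2000122070312, 169.1999969482422], [443.6000061035156, 215.0]]
ctop z 158.0223848091374
cartontop ((499.7748718261719, -29.68373680114746), (59.628543853759766, 27.173826217651367), 89.65191650390625) [[486.0, -59.400001525878906], [513.2000122070312, -59.599998474121094], [513.5, 0.0], [486.3999938964844, 0.20000000298023224]]
```

View pics/c3.png

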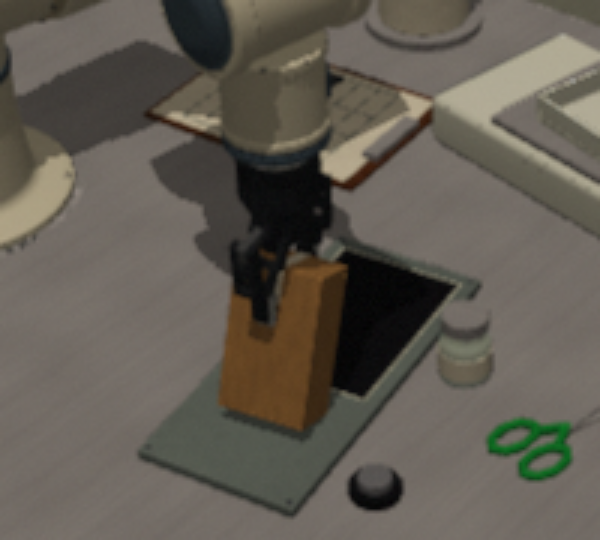

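The carton leans slightly inside the cage and slides on its front edge. I'll push about 22 mm further, then back off so it stands up.

```bash
python3 -m crank '-0.003 0.014 0 0; -0.005 0.028 0 0; -0.008 0.042 0 0; -0.01 0.054 0 0; -0.01 0.054 0 0'; python3 -m crank '0.001 -0.006 0 0; 0.002 -0.012 0 0; 0.004 -0.02 0 0; 0.004 -0.02 0 0; 0.004 -0.02 0 0; 0.004 -0.02 0 0';  python3 - <<'E'
from m import *
s=snap('scene','sc4'); im=cv2.cvtColor(s['frame'],cv2.COLOR_RGB2BGR)[140:320,200:400]; cv2.imwrite('pics/c4.png',cv2.resize(im,None,fx=3,fy=3))
E
```

```text
time_s: 5.95
tool_pos: [534.1, -7.2, 113.6]
orientation: [3.141, -0.001, 0.182]
force: [0.4, -2.0, 6.3]
width: 0.828
finger_force: 8.6
time_s: 6.7
tool_pos: [535.2, -15.2, 113.2]
orientation: [-3.141, 0.0, 0.182]
force: [0.3, 0.1, -0.6]
width: 0.827
finger_force: 0.0
```

View pics/c4.png

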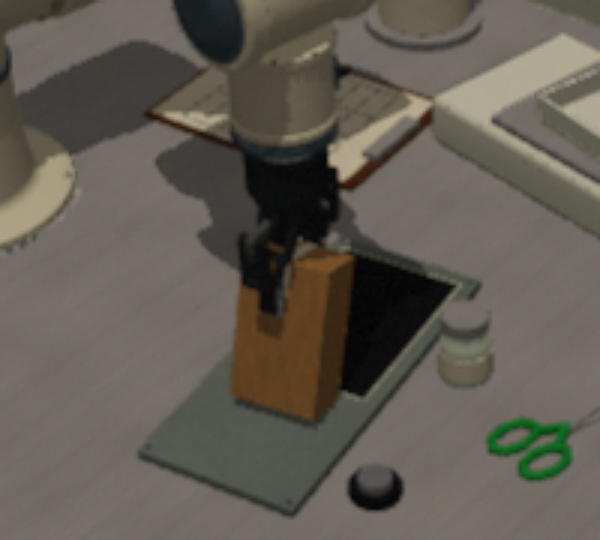

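It stands free with forces near zero. Now I raise the tool, retreat behind the carton and measure.

```bash
python3 -m crank '0 0 0.02 0; 0 0 0.05 0; 0 0 0.1 0; 0 0 0.18 0; 0 0 0.25 0; 0 0 0.25 0' && python3 -m crank '0.03 -0.12 0 0; 0.06 -0.24 0 0; 0.09 -0.36 0 0; 0.09 -0.48 0 0; 0.09 -0.5 0 0; 0.09 -0.5 0 0; 0.09 -0.5 0 0' 1;  python3 - <<'E'
from m import *
s,P,r,r2=measure('top5')
c,(sn)=np.array(r2[0]),0
for p in [r2[0]]+cv2.boxPoints(r2).tolist():
    d=np.array(p)-[516,86]; print((d@[-.178,.984]).round(1),(d@[-.984,-.178]).round(1))
E
```

```text
time_s: 7.5
tool_pos: [536.5, -15.5, 216.1]
orientation: [3.14, -0.004, 0.182]
force: [-0.6, -0.4, 0.4]
width: 0.826
finger_force: 0.0
time_s: 8.38
tool_pos: [571.2, -214.1, 213.2]
orientation: [-3.141, 0.0, 0.183]
force: [0.6, -0.1, 0.0]
width: -0.003
finger_force: 0.0
window ((494.21563720703125, 114.39664459228516), (165.10987854003906, 260.5902099609375), 10.564874649047852) [[389.20001220703125, 227.3000030517578], [436.8999938964844, -28.799999237060547], [599.2999877929688, 1.399999976158142], [551.5, 257.6000061035156]]
ctop z 162.2488537845079
cartontop ((543.6006469726562, -51.09116744995117), (90.9566650390625, 55.35704803466797), 13.470414161682129) [[492.8999938964844, -34.79999923706055], [505.79998779296875, -88.5999984741211], [594.2999877929688, -67.4000015258789], [581.4000244140625, -13.600000381469727]]
-139.8 -2.8
-114.7 44.2
-170.0 41.1
-164.9 -49.7
-109.6 -46.6
```

```bash
python3 -m crank '0 0 0 0; -0.02 0.1 0 0; -0.035 0.2 0 0; -0.05 0.3 0 0.01; -0.069 0.407 0 0.017; -0.069 0.407 0 0.017; -0.069 0.407 0 0.017; -0.069 0.407 0 0.017' -0.65 && python3 -m crank '0 0 -0.06 0; 0 0 -0.12 0; 0 0 -0.16 0; 0 0 -0.19 0; 0 0 -0.22 0; 0 0 -0.245 0; 0 0 -0.26 0; 0 0 -0.26 0'
```

```text
time_s: 9.43
tool_pos: [543.9, -53.2, 213.3]
orientation: [3.141, -0.0, 0.235]
force: [0.6, -0.3, 0.3]
width: 0.823
finger_force: 0.0
time_s: 10.42
tool_pos: [543.6, -52.5, 109.0]
orientation: [-3.141, 0.0, 0.236]
force: [-1.0, -0.3, -0.5]
width: 0.822
finger_force: 0.0
```

```bash
python3 -m crank '-0.004 0.018 0 0; -0.008 0.036 0 0; -0.012 0.054 0 -0.004; -0.016 0.072 0 -0.008; -0.02 0.09 0 -0.012; -0.024 0.108 0 -0.016; -0.028 0.126 0 -0.018; -0.03 0.14 0 -0.018' && python3 -m crank '-0.003 0.015 0 0; -0.006 0.03 0 0; -0.01 0.045 0 0; -0.013 0.061 0 0; -0.013 0.061 0 0' && python3 -m crank '0.001 -0.006 0 0; 0.002 -0.012 0 0; 0.004 -0.02 0 0; 0.004 -0.02 0 0; 0.004 -0.02 0 0; 0.004 -0.02 0 0' && python3 -m crank '0 0 0.02 0; 0 0 0.05 0; 0 0 0.1 0; 0 0 0.18 0; 0 0 0.25 0; 0 0 0.25 0' && python3 -m crank '0.02 -0.12 0 0; 0.04 -0.24 0 0; 0.06 -0.36 0 0; 0.09 -0.48 0 0; 0.11 -0.6 0 0; 0.11 -0.6 0 0; 0.11 -0.6 0 0' 1;  python3 - <<'E'
from m import *
s,P,r,r2=measure('top6')
for p in [r2[0]]+cv2.boxPoints(r2).tolist():
    d=np.array(p)-[516,86]; print((d@[-.178,.984]).round(1),(d@[-.984,-.178]).round(1))
E
```

```text
time_s: 11.42
tool_pos: [532.0, 3.6, 109.6]
orientation: [3.141, -0.001, 0.179]
force: [1.1, -5.2, 6.0]
width: 0.829
finger_force: 9.8
time_s: 12.05
tool_pos: [526.8, 28.3, 109.6]
orientation: [3.141, -0.001, 0.179]
force: [1.4, -2.1, 6.4]
width: 0.82
finger_force: 7.2
time_s: 12.8
tool_pos: [528.0, 19.9, 109.3]
orientation: [-3.142, 0.0, 0.179]
force: [1.0, -0.5, 0.0]
width: 0.826
finger_force: 0.1
time_s: 13.55
tool_pos: [529.3, 19.8, 212.1]
orientation: [3.14, -0.005, 0.179]
force: [-0.2, -0.1, -0.3]
width: 0.827
finger_force: 0.0
time_s: 14.42
tool_pos: [571.6, -219.8, 209.0]
orientation: [-3.141, 0.001, 0.179]
force: [-0.9, 0.6, -0.0]
width: 0.002
finger_force: 0.0
window ((503.6134338378906, 123.28863525390625), (157.4461669921875, 258.0792236328125), 18.42391586303711) [[388.1000061035156, 220.8000030517578], [469.70001220703125, -24.0], [619.0999755859375, 25.700000762939453], [537.5, 270.6000061035156]]
ctop z 161.81289136562657
cartontop ((535.4476318359375, -13.548858642578125), (91.19446563720703, 55.43623352050781), 12.488274574279785) [[484.8999938964844, 3.700000047683716], [496.8999938964844, -50.5], [586.0, -30.799999237060547], [574.0, 23.399999618530273]]
-101.4 -1.4
-75.5 45.2
-130.9 43.1
-127.3 -48.1
-71.9 -45.9
```

Front foot edge is at window x ≈ -74 (allowed -101 to -48), y ≈ -1 and about 2° turned, so it is well placed. Next is the high push with shut fingers.

```bash
python3 -m crank '0 0.06 -0.08 0; -0.01 0.15 -0.16 0; -0.03 0.25 -0.16 0; -0.05 0.32 -0.16 0; -0.064 0.365 -0.16 0; -0.064 0.365 -0.16 0; -0.064 0.365 -0.16 0' 1; python3 -c "
from bench import env; print(env.get_state()['force'])"
```

```text
time_s: 15.35
tool_pos: [546.9, -74.6, 145.5]
orientation: [3.141, -0.001, 0.179]
force: [0.2, 1.0, -0.1]
width: -0.0
finger_force: 0.0
[ 0.18019593  0.96796903 -0.07327413]
```

```bash
python3 -m crank '-0.004 0.02 0 0; -0.007 0.04 0 0; -0.01 0.06 0 0; -0.014 0.08 0 0; -0.018 0.1 0 0; -0.021 0.12 0 0; -0.025 0.14 0 0; -0.028 0.155 0 0' && python3 -m crank '-0.004 0.02 0 0; -0.007 0.04 0 0; -0.007 0.04 0 0; -0.007 0.04 0 0; -0.007 0.04 0 0;-0.007 0.04 0 0'
python3 - <<'E'
from h import *
s=snap('scene','sc7'); im=cv2.cvtColor(s['frame'],cv2.COLOR_RGB2BGR)[140:320,200:400]; cv2.imwrite('pics/c7.png',cv2.resize(im,None,fx=3,fy=3))
E
```

```text
time_s: 16.35
tool_pos: [535.1, -11.5, 145.3]
orientation: [-3.142, 0.0, 0.179]
force: [0.1, -0.3, 0.5]
width: 0.0
finger_force: 0.0
time_s: 17.1
tool_pos: [532.5, 3.7, 145.3]
orientation: [3.142, -0.0, 0.179]
force: [-0.3, -0.5, -0.7]
width: -0.0
finger_force: 0.0
```

View pics/c7.png

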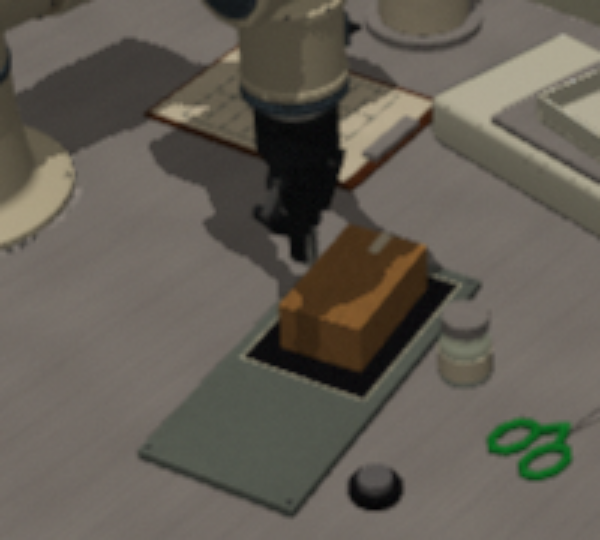

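The carton lies flat inside the border with a black margin all round. Next is the button.

```bash
python3 -m crank '0.07 -0.06 0 0; 0.15 -0.1 0 0; 0.25 -0.15 0 0; 0.33 -0.19 0 0; 0.369 -0.214 0 0; 0.369 -0.214 0 0; 0.369 -0.214 0 0; 0.369 -0.214 0 0' && python3 -m crank '0 0 -0.06 0; 0 0 -0.12 0; 0 0 -0.18 0; 0 0 -0.22 0; 0 0 -0.25 0; 0 0 -0.265 0; 0 0 -0.265 0; 0 0 -0.265 0'
python3 - <<'E'
from m import *
s=snap('top','top8'); P=cloud(s); P[s['depth']<=0]=np.nan
m=np.zeros((480,640),bool); m[225:315,250:350]=1; m&=(abs(P[...,2]-67)<6); h=np.argwhere(m)[:,::-1].astype(np.float32)
r=cv2.minAreaRect(plane(s,h,67)[:,:2].astype(np.float32)); print(r)
for p in [r[0]]+cv2.boxPoints(r).tolist():
    d=np.array(p)-[516,86]; print((d@[-.178,.984]).round(1),(d@[-.984,-.178]).round(1))
E
```

```text
time_s: 18.15
tool_pos: [679.4, -81.3, 145.4]
orientation: [-3.141, 0.0, 0.179]
force: [-0.3, 0.2, -0.8]
width: -0.001
finger_force: 0.0
time_s: 19.15
tool_pos: [680.4, -81.8, 39.9]
orientation: [3.141, -0.001, 0.179]
force: [-0.1, -0.0, 0.0]
width: 0.002
finger_force: 0.0
((635.8085327148438, 101.73847198486328), (23.706300735473633, 43.86143112182617), 0.10404378920793533)
-5.8 -120.7
17.8 -112.9
-25.3 -105.2
-29.5 -128.5
13.7 -136.2
```

```bash
python3 -m crank '0 0 -0.02 0; 0 0 -0.035 0; 0 0 -0.04 0; 0 0 -0.045 0; 0 0 -0.045 0'
```

```text
time_s: 19.82
tool_pos: [680.0, -81.7, 21.2]
orientation: [-3.142, 0.0, 0.179]
force: [-0.5, 0.1, 1.2]
width: 0.001
finger_force: 0.7
```

```bash
python3 -m crank '0 0 -0.004 0; 0 0 -0.008 0; 0 0 -0.008 0'; python3 -m crank '0 0 -0.003 0; 0 0 -0.006 0; 0 0 -0.006 0'
```

```text
time_s: 20.2
tool_pos: [680.2, -81.7, 18.1]
orientation: [3.142, -0.0, 0.179]
force: [-1.2, 0.5, 2.5]
width: -0.002
finger_force: 1.4
time_s: 20.58
tool_pos: [680.2, -81.8, 16.0]
orientation: [3.141, -0.0, 0.179]
force: [-1.8, 1.1, 8.7]
width: -0.001
finger_force: 3.8
```

The force jumped to 8.7 N, so the button is bottomed. I'll hold, release, retreat and check.

```bash
python3 -m crank '0 0 -0.002 0; 0 0 -0.002 0; 0 0 -0.002 0' && python3 -m crank '0 0 0.03 0; 0 0 0.1 0; 0 0 0.25 0; 0 0 0.35 0; 0.03 -0.15 0.4 0; 0.05 -0.3 0.4 0; 0.05 -0.45 0.4 0; 0.05 -0.45 0.4 0'
python3 - <<'E'
from m import *
s=snap('top','top9'); P=cloud(s); P[s['depth']<=0]=np.nan
m=np.zeros((480,640),bool); m[225:315,250:350]=1; m&=(abs(P[...,2]-67)<6)
n,l,st,c=cv2.connectedComponentsWithStats(m.astype(np.uint8)); print(st[1:,4]); m=l==1+np.argmax(st[1:,4])
h=np.argwhere(m)[:,::-1].astype(np.float32)
r=cv2.minAreaRect(plane(s,h,67)[:,:2].astype(np.float32)); print(r)
for p in [r[0]]+cv2.boxPoints(r).tolist():
    d=np.array(p)-[516,86]; print((d@[-.178,.984]).round(1),(d@[-.984,-.178]).round(1))
im=cv2.cvtColor(s['frame'],cv2.COLOR_RGB2BGR)[180:330,230:430]; cv2.imwrite('pics/c9.png',cv2.resize(im,None,fx=4,fy=4))
E
```

```text
time_s: 20.95
tool_pos: [680.2, -81.7, 15.8]
orientation: [3.141, -0.001, 0.179]
force: [-4.8, 0.2, 16.9]
width: 0.003
finger_force: 8.4
time_s: 21.95
tool_pos: [699.4, -266.4, 174.6]
orientation: [3.141, 0.0, 0.175]
force: [-0.6, 0.9, -0.3]
width: 0.001
finger_force: 0.0
[  2  24   1   5   1   3   1  17 220]
((503.078125, 158.60214233398438), (34.08327102661133, 93.45208740234375), 83.30317687988281)
73.7 -0.2
71.1 49.5
43.8 -39.9
76.4 -49.9
103.7 39.5
```

View pics/c9.png

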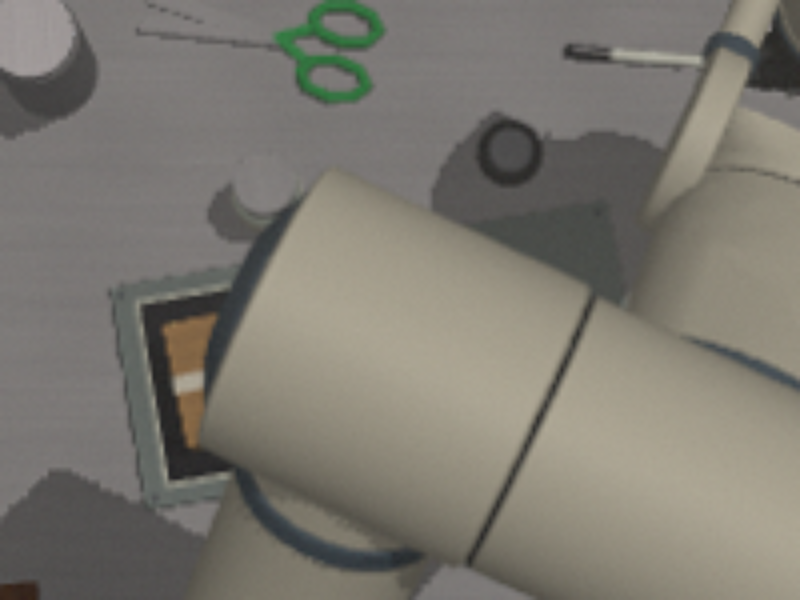

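The carton's top end and sides show black glass and a white line around them. The earlier view showed the foot end inside too. The button hit its stop at 17 N and is released, and the arm is clear.

```bash
python3 -c "
from bench import env
print(env.job_done())"
```

```text
the job is handed in; nothing more can be done
None
```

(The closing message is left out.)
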